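# Clamp the bottle in the washing stand, up to the ratchet's click

### The arm

A 6-joint arm with a two-finger parallel gripper is mounted at the origin on the work surface. World frame = base frame: x ahead of the robot, y to its left, z up, the work surface at z = 0. Lengths are in m, angles in rad, forces in N, time in s.
With the tool pointing down it reaches from about 0.275 to 0.875 m from the base axis. Payload 12.5 kg.
Tool frame: the origin (TCP) lies on the centre line of the jaws, within the pads' length; the fingertips stand 11 mm ahead of it and the grasp point (between the pads) lies 8 mm behind it; z points along the fingers, y is the line along which they close (so a half turn about z gives the same grasp; the last joint's range is limited). The gripper opens to 85 mm and grips with 20 to 120 N. Pads are 22 mm wide; open, the fingers measure 114 mm over their backs; the gripper's body (76 mm by 85 mm) begins 54 mm behind the grasp point. The pads swing forward as they close: fully open they stand 13 mm farther back than shut.
Start: joints at [1.209, 0.351, 1.652, -0, 1.139, -0.085], TCP at [0.15, 0.529, 0.222] pointing down, gripper open.
Joint ranges: [-2.75, 2.75], [-0.79, 2.1], [0.01, 2.65], [-1.57, 4.71], [0.07, 3.14], [-2.87, 2.87]. Speed limits (rad/s): [2.22, 2.22, 2.79, 3.14, 3.14, 3.14].

### API

Orientations are given as [roll, pitch, yaw] about the fixed x, y, z axes, in that order (R = Rz(yaw) Ry(pitch) Rx(roll)).
In Python, from plant import robot gives the robot as it stands. The module is installed in compiled form; this text tells all that it offers.
- The arm moves only by the tool apply_moves, never from a script. Its argument "deltas" is a list of rows, each a list of 3 entries, a list of its own where there are three numbers: the opening, from -1 (shut) to 1 (fully open), then the shift along the world's x, y, z in m, then the turn about the world's z in rad. In form: [[jaw, [tx, ty, tz], turn], ...]. A call has 1 to 12 rows; each row shifts and turns the commanded pose from where the row before left it; what a row does not reach is not made up. A row lasts 1/10 s, in which the tool goes at most 50 mm and 8.59 degrees, less where a joint would pass 70% of its speed; a pose out of reach is approached as far as the arm can. A call with a gripper value outside its range is refused whole. The fingers move at their own pace and stop on an object; "grip_force" is the grip in N (left out, the last holds). Time passes only in rows, so rows that do not move let the fingers close. It gives the time, the measured TCP pose, the force, the opening and the grip force at its end, in the units of the state.
- robot.observe(): the state, without advancing time (a new reading comes with each control period).
- robot.read_camera(name): name is "scene" or "top"; returns the picture (384x512x3 uint8, blue, green, red); there is no depth.
- robot.calibration(name): a dict with "fx", "fy", "cx", "cy" (pixels), "D" ([k1, k2, p1, p2, k3] as OpenCV has them; the pictures are not rectified), "T" (4x4, takes a point from camera to world coordinates). Camera axes: x right, y down, z forward; pixel columns grow to the right and rows downward; lengths in m; the calibration is good to about 2 mm. A picture is of the moment at which its call begins. calibration takes no time and is no camera call.
- robot.job_done(): hands the job in; it is judged then, once.
The state is a dict: "time_s": time; "joint_pos": joint angles; "dq": joint speeds; "joint_efforts": joint torques, N m; "tool_pos": TCP position; "eef_rot": TCP orientation; "wrist_force": force on the tool from outside, world axes, zero at the start; "moment": the same for the moment, N m; "width": opening from 0.0 (shut) to 1.0 (fully open); "grip_force": force on a finger pad.
Only numpy, scipy, OpenCV 4.12 (cv2) and the standard library are available. Lean on these libraries where they do the work, as an engineer would, in place of code of your own. Each camera call takes 0.05 s, during which the arm holds its last target. There are 200 camera calls.

### The job

Stand the green bottle upright in the white washing stand, between the orange jaw and the black V-shaped backstop, and let it go; then turn the orange ratchet knob clockwise (seen from above) until the jaw holds the bottle fast and the knob slips with a click. Stop there, at the third click at the latest: after that the ratchet jams, and turning on would crush the glass. Leave the bottle clamped and the other things on the counter where they are.

Things in the scene. Friction and masses are not known exactly. Their poses are not given: they have to be found in the camera images.
- bottle: Green glass bottle with a white cap, loose, about 0.3 kg, 172 mm high, standing on the counter at the start. Origin at the centre of its underside, z up along its axis. Body a cylinder of 64 mm diameter up to 90 mm high, then narrowing to a 28 mm neck; the cap, 30 mm in diameter from 142 to 172 mm high, does not turn.
- bottle_cap (a point): Point on the bottle's axis 158 mm above its underside, the height at which to grip the cap from above.
- stand: White washing stand, fixed to the counter: a base plate 130 mm (x) by 275 mm (y), 12 mm thick, and over its +y end (y 50 to 135 mm) a housing, top 87 mm above the counter. Origin at the centre of the plate's underside, z up. On the line x = 0 stand, from -y to +y: backstop, place of the bottle, jaw, housing with the knob on top (axis at y = 85 mm).
- seat (a point): Point on top of the base plate (12 mm above the counter) where the centre of the bottle's underside comes to rest when pressed home into the backstop; axes as the stand's. Let the bottle down 2 to 4 mm on the +y side of this point, and it clears both the V and the jaw; the jaw then pushes it home.
- backstop: V of two black pads before a white block, 60 mm high, 90 mm wide, fixed on the stand on the -y side of the bottle's place, reaching to 63 mm from the seat point. Origin at the same point as point seat. Its distance from the jaw differs from case to case.
- jaw_face (a point): Centre of the flat face of the orange jaw pad (54 mm wide and high; this point 52 mm above the counter). The face looks along the stand's -y. At the start it is 8 to 18 mm from a bottle that is home in the backstop.
- jaw: The orange jaw pad; origin as point jaw_face. It slides along the stand's -y, 8 mm for each radian of knob turn, and sits on a spring of 10 N per mm that gives once it meets the bottle. The screw's friction holds it when the knob is let go. The glass bears 40 N from it.
- knob_grip (a point): Point, fixed to the stand, on the vertical axis of the orange soft-grip round knob, 119 mm above the counter: the height to grip it from above. The knob is 54 mm in diameter, 97 to 137 mm high; grip and regrip it at any angle; let go, it springs back under 0.1 rad and stays. Clockwise drives the jaw to the bottle: 0.25 N m running free (0.1 to 0.25 when held still between turns), rising over 0.5 rad once the bottle is home.
- collar (a point): Point, fixed to the stand, at the centre of the underside of the dark steel collar below the knob (70 mm in diameter, 87 to 97 mm high), which turns with the knob and drives the jaw. At 0.45 N m (0.35 to 0.45 held still; jaw force about 28 N) the knob slips over it while collar and jaw stand still: within each click the torque falls to near zero, then returns. Clicks are 0.39 rad apart; after three, at 1.3 rad, it jams.
- bowl: Blue enamel bowl, 150 mm across, 60 mm high, a bystander; origin at the centre of its underside.
- mug: White mug, 80 mm across, 90 mm high, a bystander; origin at the centre of its underside.
- jar: Amber glass jar with a steel lid, 72 mm across, 110 mm high, a bystander; origin at the centre of its underside.
- tumbler: Green plastic tumbler, 68 mm across, 100 mm high, a bystander; origin at the centre of its underside.
- spoon: Spoon with a wooden handle lying on the counter near the robot, a bystander; origin under its middle.
- brush: Flat brush with a wooden handle lying on the counter near the steel basin, a bystander; origin under its middle.
Things that resemble listed ones, but are neither listed nor needed, are in the scene too. Several things have the shape of the bottle; the one meant has the colours described above.

How it is judged:
On the way, in this order (a step that is already met when the one before it is completed fails the run):
1. the bottle stands upright on the stand's plate, between jaw and backstop, and the robot has let it go (horizontal distance between bottle and seat below 0.016 m and height (world z) of bottle below 0.016 m and angle between bottle's own z axis and vertical below 0.08 rad and contact force between the fingers and bottle below 0.1 N), for 0.2 s.
2. the jaw presses on the bottle with the ratchet's set force (contact force between jaw and bottle above 23 N and horizontal distance between bottle and seat below 0.005 m), for 0.2 s.
At the end, for the whole second after the job is handed in: The bottle stands upright (within 0.08 rad) on the stand's plate, at rest, within 5 mm of its home in the backstop, and the jaw, left to itself, still presses on it with more than 22 N, which it does once the ratchet has clicked (contact force between jaw and bottle above 22 N and horizontal distance between bottle and seat below 0.005 m and height (world z) of bottle below 0.016 m and angle between bottle's own z axis and vertical below 0.08 rad and linear speed of bottle below 0.02 m/s); the robot touches nothing.
It fails at once if the jaw presses on the bottle with more than 40 N (glass crushed: turned on after the ratchet jammed, or bottle forced against the jaw) (contact force between jaw and bottle above 40 N).
It fails at once if the bottle is knocked over (tips by more than 1 rad) (angle between bottle's own z axis and vertical above 1 rad).
It fails at once if a bystander is moved by more than 25 mm (distance of any of bowl, mug, jar, tumbler, spoon, brush from where it was at the start of the episode above 0.025 m).
It also fails if it takes over 67 s, if anything falls off the work surface, if the arm or the gripper's body presses on something with over 40 N, if the wrist force passes 120 N, or if a joint passes its speed limit or range.

## Working session

There is one attempt and no reset: what is moved stays moved. The work goes in short steps, Python scripts to look and compute and a tool call to move; the robot and the scene stay as the last step left them, time stands still between calls to the robot, and variables do not carry over. Pictures are saved under pics/ and viewed, at most 10 in all, crops included, and the job is handed in when it is done.

Besides the shell and the picture viewer there is one more tool, called after "Request:" as name([rows], argument=value, ...), one row to a line, values as JSON. apply_moves: Moves the arm, as the interface text tells. Its arguments: {"type":"object","properties":{"deltas":{"type":"array","items":{"type":"array"}},"grip_force":{"type":"number"}},"required":["deltas"]}

```bash
mkdir -p pics
cat > h.py <<'E'
import numpy as np, cv2
from plant import robot
def cal(n):
    c=robot.calibration(n); K=np.array([[c["fx"],0,c["cx"]],[0,c["fy"],c["cy"]],[0,0,1.]]); return K,np.array(c["D"],float),np.array(c["T"])
def ray(n,u,v):
    K,D,T=cal(n); p=cv2.undistortPoints(np.array([[[u,v]]],float),K,D)[0,0]
    return T[:3,3],T[:3,:3]@np.array([p[0],p[1],1])
def at(n,u,v,z):
    o,d=ray(n,u,v); return o+d*(z-o[2])/d[2]
def proj(n,P):
    K,D,T=cal(n); R=T[:3,:3].T; t=-R@T[:3,3]
    return cv2.projectPoints(np.array(P,float).reshape(-1,1,3),cv2.Rodrigues(R)[0],t,K,D)[0][:,0]
E
python3 - <<'E'
from h import *
for n in("scene","top"):
    im=robot.read_camera(n); cv2.imwrite(f"pics/{n}0.png",im); print(n,cal(n)[2].round(3).tolist())
    cv2.imwrite(f"pics/{n}0b.png",cv2.resize(im,(800,600),interpolation=cv2.INTER_CUBIC))
s=robot.observe();print(s)
E
```

```text
scene [[-0.421, 0.662, -0.62, 1.193], [0.907, 0.303, -0.293, 0.358], [-0.006, -0.686, -0.728, 0.936], [0.0, 0.0, 0.0, 1.0]]
top [[0.012, -0.995, 0.102, 0.361], [-1.0, -0.014, -0.016, 0.023], [0.017, -0.102, -0.995, 1.409], [0.0, 0.0, 0.0, 1.0]]
{'time_s': 0.1, 'joint_pos': array([ 1.20936106e+00,  3.51183518e-01,  1.65236996e+00, -9.25683439e-06,
        1.13909843e+00, -8.46295486e-02]), 'dq': array([-0.00088602, -0.00041236, -0.00245299, -0.00109779,  0.00147493,
       -0.00016389]), 'joint_efforts': array([ 9.61220503e-04, -5.06832004e+01, -2.91873658e+01, -1.28745037e-04,
        2.58320892e-03,  1.68877307e-05]), 'tool_pos': array([0.15018863, 0.52877153, 0.22130788]), 'eef_rot': array([-3.14053648e+00, -8.11637669e-05,  2.86479077e+00]), 'wrist_force': array([ 0.15146988,  0.28080271, -0.45629123]), 'moment': array([ 0.02062533, -0.05288174, -0.034879  ]), 'grip_force': 0.0, 'width': 1.0010047811789318}
```

View pics/scene0b.png

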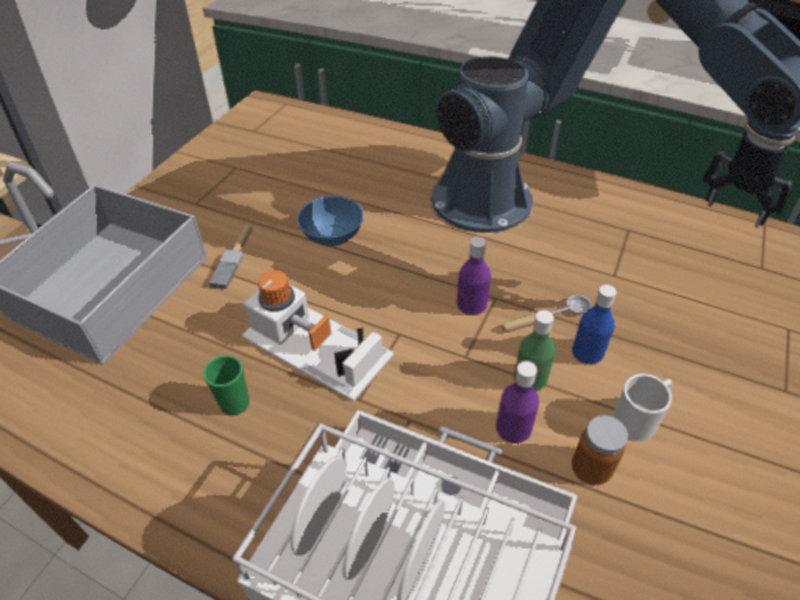

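View pics/top0b.png

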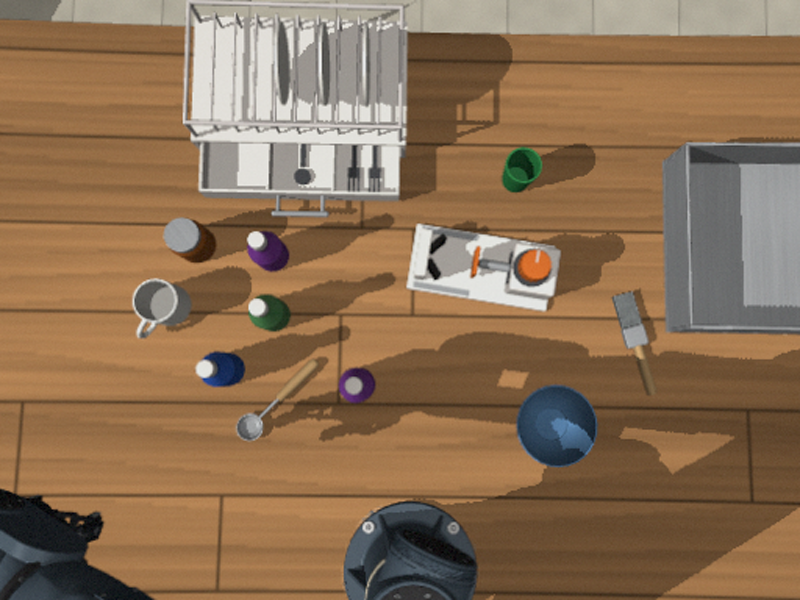

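The top view shows the bottles at (258,241) purple, (262,312) green, (207,370) blue and (353,385) purple, in 800x600 pixels. Only the one at (262,312), seen in the scene view at (540,350), is green with a white cap; the tumbler at (522,170) is also green but open. I'll confirm it in an enlarged crop.

Run:
```python
from h import *
t=cv2.imread("pics/top0.png"); s=cv2.imread("pics/scene0.png")
cv2.imwrite("pics/ct.png",cv2.resize(t[135:215,150:370],None,fx=3.6,fy=3.6,interpolation=cv2.INTER_CUBIC))
cv2.imwrite("pics/cs.png",cv2.resize(s[165:295,150:370],None,fx=3.6,fy=3.6,interpolation=cv2.INTER_CUBIC))
```

```text
(no output)
```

View pics/ct.png

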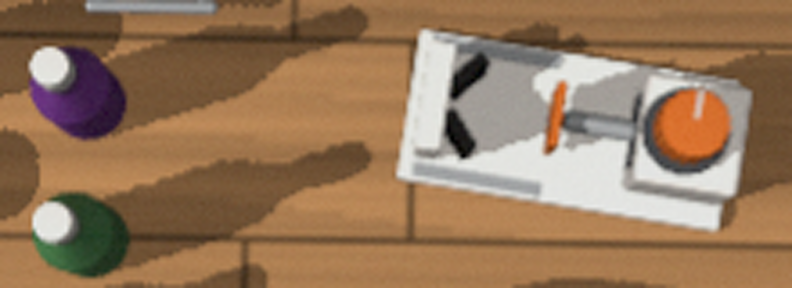

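View pics/cs.png

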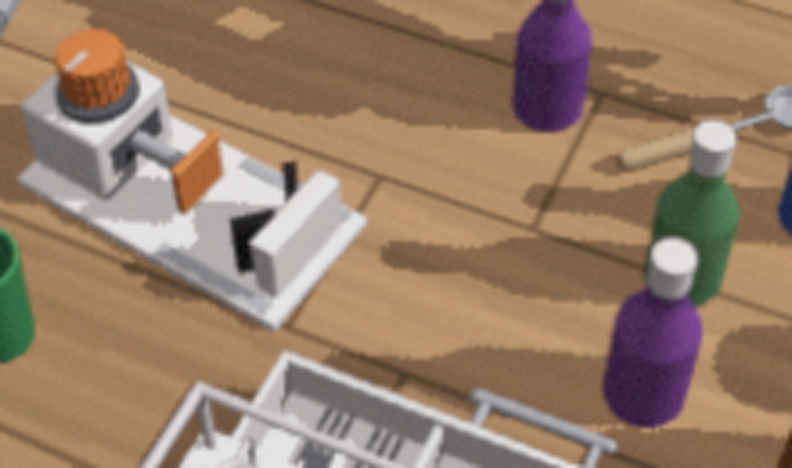

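The crop confirms it: the green bottle with the white cap is at crop (53,222), the stand's knob at (696,122), the jaw at (555,118) and the backstop V at (465,105). Next I fit the poses over both views.

```bash
cat > fit.py <<'E'
from h import *
from scipy.optimize import least_squares
ct=lambda u,v:("top",150+(u+.5)/3.6-.5,135+(v+.5)/3.6-.5)
cs=lambda u,v:("scene",150+(u+.5)/3.6-.5,165+(v+.5)/3.6-.5)
# bottle: cap top
def tri(obs):
    A=[];b=[]
    for o in obs:
        c,d=ray(*o); d=d/np.linalg.norm(d); M=np.eye(3)-np.outer(d,d); A.append(M); b.append(M@c)
    return np.linalg.lstsq(np.vstack(A),np.hstack(b),rcond=None)[0]
a=ct(52,220); c=cs(714,136)
print("cap top z.172",at(*a,.172),at(*c,.172),tri([a,c]))
k=ct(696,122); ks=cs(91,52)
print("knob z.137",at(*k,.137),at(*ks,.137),tri([k,ks]))
# stand model (x,y,z) ; image up=+world x; stand +y ~ -world y => stand +x = +world x?? R=rot(yaw)
obs=[(ct(399,180),(-1,'A')),(ct(422,28),(1,'A')),(ct(719,229),(-1,'B')),(cs(275,327),(1,'A')),(cs(367,217),(-1,'A')),(cs(18,181),(1,'B'))]
def res(p,full=False):
    x,y,yaw,sg=p[0],p[1],p[2],0
    R=np.array([[np.cos(yaw),-np.sin(yaw)],[np.sin(yaw),np.cos(yaw)]])
    W=lambda s:np.r_[R@np.array(s[:2])+[x,y],s[2]]
    r=[]
    for (n,u,v),(sx,e) in obs:
        # image -1 = lower world x side; stand x sign flipped since stand y ~ -world y
        s=(-sx*.065,-.1375 if e=='A' else .1375,.012)
        r.append(proj(n,[W(s)])[0]-[u,v])
    for n,u,v in(k,ks): r.append(proj(n,[W((0,.085,.137))])[0]-[u,v])
    # block back edge & jaw
    h=p[4]
    for o,s in[(ct(410,148),(.045,p[3]-.063,h)),(cs(341,185),(.045,p[3]-.063,h)),(cs(272,257),(-.045,p[3]-.063,h)),
        (cs(173,180),(-.027,p[5],.079)),(cs(213,140),(.027,p[5],.079))]:
        r.append(proj(o[0],[W(s)])[0]-o[1:])
    return np.array(r) if full else np.ravel(r)
k0=at(*k,.137)
s=least_squares(res,[k0[0],k0[1]+.085,np.pi-.1,-.05,.066,.0],loss='soft_l1')
print(s.x.round(4)); print(res(s.x,True).round(1).tolist())
x,y,w,sy,h,j=s.x
e=np.array([-np.sin(w),np.cos(w)])
print("seat",np.array([x,y])+e*sy,"knob",np.array([x,y])+e*.085,"ydir",e,"gap",j-sy-.032)
E
python3 fit.py
```

```text
cap top z.172 [0.47447259 0.26883737 0.172     ] [0.47368199 0.26889926 0.172     ] [0.47437254 0.26884444 0.17266649]
knob z.137 [ 0.56009506 -0.21523166  0.137     ] [ 0.55951052 -0.21222351  0.137     ] [ 0.55946459 -0.21407111  0.1364302 ]
[ 0.5734 -0.1306  2.9971 -0.0647  0.0682 -0.0177]
[[-1.0, -0.7], [-0.7, -0.2], [-0.1, -0.1], [-0.4, -0.3], [0.0, -0.1], [-0.9, -0.6], [-0.2, -0.4], [-1.0, 0.1], [0.5, -0.3], [0.0, -0.6], [0.4, 0.6], [0.3, -1.5], [0.9, -2.2]]
seat [ 0.58271926 -0.06658564] knob [ 0.56116555 -0.21471246] ydir [-0.14399211 -0.98957884] gap 0.014981231391515679
```

Request:
apply_moves([
  [1,[0.027,-0.0217,0],0],
  [1,[0.027,-0.0217,0],0],
  [1,[0.027,-0.0217,0],0],
  [1,[0.027,-0.0217,0],0],
  [1,[0.027,-0.0217,0],0],
  [1,[0.027,-0.0217,0],0],
  [1,[0.027,-0.0217,0],0],
  [1,[0.027,-0.0217,0],0],
  [1,[0.027,-0.0217,0],0],
  [1,[0.027,-0.0217,0],0],
  [1,[0.027,-0.0217,0],0],
  [1,[0.027,-0.0217,0],0],
])

```text
time_s: 1.3
tool_pos: [0.4751, 0.2675, 0.2215]
eef_rot: [-3.141, -0.0, 2.865]
wrist_force: [0.7, 1.5, -0.3]
width: 1.001
grip_force: 0.0
```

Request:
apply_moves([
  [1,[0,0.001,-0.02],0],
  [1,[0,0,-0.025],0],
  [1,[0,0,-0.018],0],
  [1,[0,0,-0.009],0],
  [1,[0,0,0],0],
  [-1,[0,0,0],0],
  [-1,[0,0,0],0],
  [-1,[0,0,0],0],
  [-1,[0,0,0],0],
  [-1,[0,0,0],0],
  [-1,[0,0,0],0],
  [-1,[0,0,0],0],
], grip_force=40)

```text
time_s: 2.5
tool_pos: [0.4746, 0.2698, 0.1505]
eef_rot: [3.141, 0.001, 2.865]
wrist_force: [-1.0, -1.2, 5.4]
width: 0.332
grip_force: 39.3
```

Request:
apply_moves([
  [-1,[0,0,0.01],0],
  [-1,[0,0,0.025],0],
  [-1,[0,0,0.03],0],
  [-1,[0,0,0.03],0],
  [-1,[0,0,0.015],0],
  [-1,[0.005,-0.015,0],0],
  [-1,[0.01,-0.03,0],0],
  [-1,[0.01,-0.033,0],0],
  [-1,[0.01,-0.033,0],0],
  [-1,[0.01,-0.033,0],0],
  [-1,[0.01,-0.033,0],0],
  [-1,[0.01,-0.033,0],0],
])

```text
time_s: 3.7
tool_pos: [0.5388, 0.0575, 0.2589]
eef_rot: [-3.141, -0.002, 2.865]
wrist_force: [0.9, 0.4, -3.5]
width: 0.33
grip_force: 40.3
```

Request:
apply_moves([
  [-1,[0.01,-0.033,0],0],
  [-1,[0.01,-0.033,0],0],
  [-1,[0.01,-0.03,0],0],
  [-1,[0.0085,-0.022,0],0],
  [-1,[0.005,-0.012,0],0],
  [-1,[0,0,0],0],
  [-1,[0,0,0],0],
  [-1,[0,0,0],0],
])

```text
time_s: 4.5
tool_pos: [0.5824, -0.0694, 0.2596]
eef_rot: [3.141, -0.001, 2.866]
wrist_force: [0.9, 0.6, -3.0]
width: 0.323
grip_force: 40.4
```

Run:
```python
from h import *
a=robot.read_camera("top"); b=robot.read_camera("scene")
cv2.imwrite("pics/top1.png",a);cv2.imwrite("pics/scene1.png",b)
o=robot.observe();print(o["tool_pos"],o["eef_rot"],o["width"],o["wrist_force"])
A=cv2.resize(b[120:270,140:300],None,fx=4,fy=4,interpolation=cv2.INTER_CUBIC)
cv2.imwrite("pics/c1.png",A)
```

```text
[ 0.58256471 -0.0694583   0.25984728] [ 3.14146534e+00 -8.73996736e-05  2.86586707e+00] 0.33030096631682804 [ 0.66894412  0.02380659 -4.48383523]
```

View pics/c1.png

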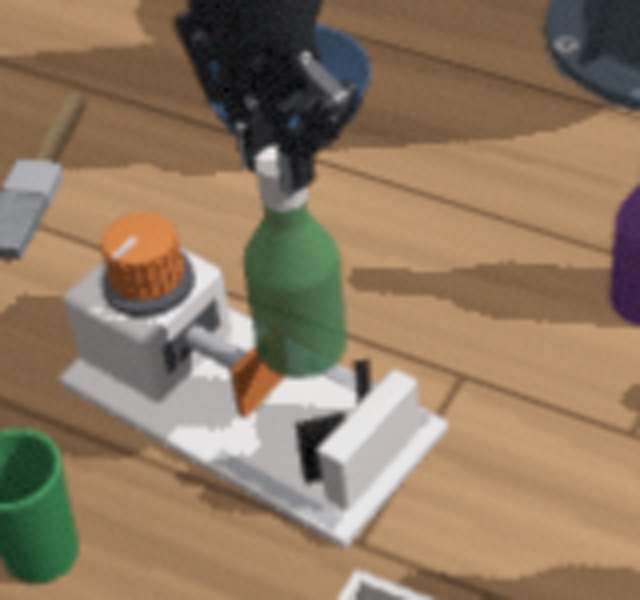

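The bottle hangs upright over the stand, with body edges at about crop x 252–346 and its bottom at (300,376). The backstop block's top corners are at (400,373), (418,383), (345,458) and (322,447).

Run:
```python
from h import *
from fit import res,least_squares,s
x0=s.x
for h in(.06,.066,.072):
    f=lambda p:res([*p[:4],h,p[4]])
    q=least_squares(f,[*x0[:4],x0[5]],loss='soft_l1'); p=q.x
    e=np.array([-np.sin(p[2]),np.cos(p[2])]); print(h,q.cost.round(2),"seat",(p[:2]+e*p[3]).round(4),"gap",(p[4]-p[3]-.032).round(4))
# predicted outline in crop c1
zb=.260-.1505
th=np.linspace(0,2*np.pi,100)
crop=lambda q:(q-[140,120]+.5)*4-.5
for c in([.5825,-.0700],):
    lo=crop(proj("scene",np.c_[c[0]+.032*np.cos(th),c[1]+.032*np.sin(th),0*th+zb])); hi=crop(proj("scene",np.c_[c[0]+.032*np.cos(th),c[1]+.032*np.sin(th),0*th+zb+.05]))
    print("low x",lo[:,0].min(),lo[:,0].max(),"bottom y",lo[:,1].max(),"hi x",hi[:,0].min(),hi[:,0].max())
im=cv2.imread("pics/scene1.png"); hsv=cv2.cvtColor(im,cv2.COLOR_BGR2HSV)
m=cv2.inRange(hsv,(45,60,30),(85,255,255)); m[:, :195]=0;m[:,240:]=0
n,l,st,_=cv2.connectedComponentsWithStats(m); i=1+np.argmax(st[1:,4]); ys,xs=np.where(l==i)
for y in(195,200,205): r=xs[ys==y]; print(y,(r.min()-140)*4,(r.max()+1-140)*4)
print("bottom",(ys.max()+1-120)*4)
```

```text
cap top z.172 [0.47447259 0.26883737 0.172     ] [0.47368199 0.26889926 0.172     ] [0.47437254 0.26884444 0.17266649]
knob z.137 [ 0.56009506 -0.21523166  0.137     ] [ 0.55951052 -0.21222351  0.137     ] [ 0.55946459 -0.21407111  0.1364302 ]
[ 0.5734 -0.1306  2.9971 -0.0647  0.0682 -0.0177]
[[-1.0, -0.7], [-0.7, -0.2], [-0.1, -0.1], [-0.4, -0.3], [0.0, -0.1], [-0.9, -0.6], [-0.2, -0.4], [-1.0, 0.1], [0.5, -0.3], [0.0, -0.6], [0.4, 0.6], [0.3, -1.5], [0.9, -2.2]]
seat [ 0.58271926 -0.06658564] knob [ 0.56116555 -0.21471246] ydir [-0.14399211 -0.98957884] gap 0.014981231391515679
0.06 6.93 seat [ 0.5821 -0.0681] gap 0.0136
0.066 5.37 seat [ 0.5825 -0.067 ] gap 0.0146
0.072 5.62 seat [ 0.5831 -0.0658] gap 0.0156
low x 254.9302793148072 347.2027783885932 bottom y 382.10137053260644 hi x 246.71268234411957 342.13838190507465
195 252 340
200 256 344
205 260 344
bottom 372
```

Request:
apply_moves([
  [-1,[0,-0.0015,-0.01],0],
  [-1,[0,0,-0.02],0],
  [-1,[0,0,-0.02],0],
  [-1,[0,0,-0.02],0],
  [-1,[0,0,-0.012],0],
  [-1,[0,0,-0.006],0],
  [-1,[0,0,-0.002],0],
  [-1,[0,0,0],0],
  [-1,[0,0,0],0],
])

```text
time_s: 5.5
tool_pos: [0.5832, -0.0719, 0.1706]
eef_rot: [3.142, 0.001, 2.865]
wrist_force: [-0.6, 0.3, -4.0]
width: 0.326
grip_force: 40.3
```

Request:
apply_moves([
  [-1,[0,0,-0.002],0],
  [-1,[0,0,-0.002],0],
  [-1,[0,0,-0.001],0],
  [-1,[0,0,-0.001],0],
  [-1,[0,0,0],0],
])

```text
time_s: 6.0
tool_pos: [0.5827, -0.0718, 0.1637]
eef_rot: [-3.142, -0.0, 2.865]
wrist_force: [0.9, -0.4, -4.2]
width: 0.328
grip_force: 40.3
```

Request:
apply_moves([
  [-1,[0,0,-0.001],0],
  [-1,[0,0,-0.0005],0],
  [-1,[0,0,0],0],
])

```text
time_s: 6.3
tool_pos: [0.583, -0.072, 0.1627]
eef_rot: [-3.142, 0.001, 2.865]
wrist_force: [-0.7, -0.1, 0.2]
width: 0.327
grip_force: 40.8
```

Request:
apply_moves([
  [-0.2,[0,0,0],0],
  [0.0,[0,0,0],0],
  [0.4,[0,0,0],0],
  [1,[0,0,0],0],
  [1,[0,0,0],0],
  [1,[0,0,0],0],
  [1,[0,0,0.015],0],
  [1,[0,0,0.025],0],
  [1,[0,0,0.02],0],
  [1,[0,0,0],0],
])

```text
time_s: 7.3
tool_pos: [0.584, -0.0721, 0.225]
eef_rot: [3.141, 0.005, 2.865]
wrist_force: [0.3, -0.2, -0.1]
width: 0.997
grip_force: 0.0
```

Run:
```python
from h import *
b=robot.read_camera("scene");t=robot.read_camera("top")
cv2.imwrite("pics/scene2.png",b);cv2.imwrite("pics/top2.png",t)
cv2.imwrite("pics/c2.png",cv2.resize(b[130:270,140:300],None,fx=4,fy=4,interpolation=cv2.INTER_CUBIC))
o=robot.observe();print(o["tool_pos"],o["joint_pos"],o["width"],o["wrist_force"],o["moment"])
```

```text
[ 0.58265154 -0.07183571  0.22202771] [-2.01947210e-01  4.17652679e-01  1.55239827e+00 -3.61932524e-05
  1.17148097e+00 -1.49593768e+00] 1.001378089575591 [ 0.13941821  0.26181915 -1.15813801] [ 0.01009393  0.01749536 -0.00872141]
```

View pics/c2.png

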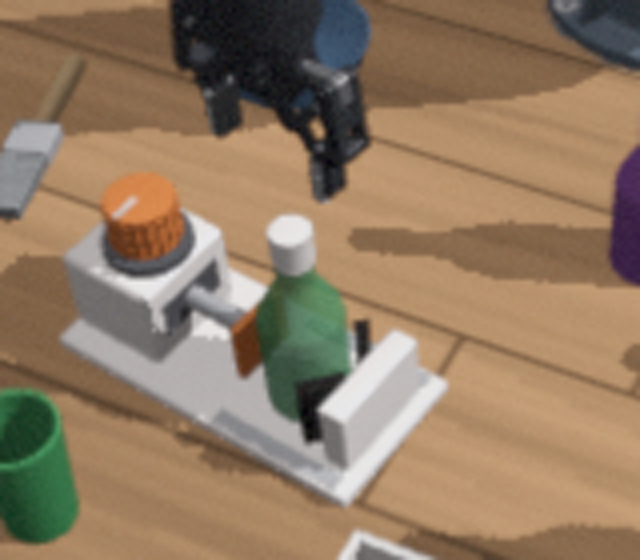

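The bottle stands upright and free, with its cap at crop (291,240), between the jaw and the V. Next is the knob.

Request:
apply_moves([
  [1,[-0.0025,-0.0127,0.005],0],
  [1,[-0.005,-0.03,0],0],
  [1,[-0.005,-0.035,0],0],
  [1,[-0.005,-0.035,0],0],
  [1,[-0.005,-0.03,-0.005],0],
  [1,[0,0,-0.02],0],
  [1,[0,0,-0.03],0],
  [1,[0,0,-0.025],0],
  [1,[0,0,-0.02],0],
  [1,[0,0,-0.01],0],
  [1,[0,0,-0.004],0],
  [1,[0,0,0],0],
])

```text
time_s: 8.6
tool_pos: [0.5602, -0.2148, 0.1133]
eef_rot: [-3.142, -0.0, 2.865]
wrist_force: [0.6, -0.4, 0.4]
width: 0.998
grip_force: 0.0
```

Request:
apply_moves([
  [1,[0,0,0],0],
  [0.5,[0,0,0],0],
  [0.3,[0,0,0],0],
  [-1,[0,0,0],0],
  [-1,[0,0,0],0],
  [-1,[0,0,0],0],
  [-1,[0,0,0],0],
], grip_force=70)

```text
time_s: 9.3
tool_pos: [0.5606, -0.215, 0.1145]
eef_rot: [-3.141, 0.002, 2.865]
wrist_force: [-1.9, -0.8, 7.9]
width: 0.595
grip_force: 71.4
```

```bash
cat > st.py <<'E'
from plant import robot
o=robot.observe();print(o["time_s"],o["tool_pos"],o["eef_rot"][2],o["joint_pos"][5],o["width"],o["grip_force"],"F",o["wrist_force"],"M",o["moment"])
E
python3 st.py
```

```text
9.3 [ 0.56063649 -0.21496506  0.11451954] 2.8648979288550938 -1.737317660306988 0.5949312868428399 71.41191601753235 F [-1.8663542  -0.77713983  7.87268038] M [-0.07939558  0.39781978 -0.00299736]
```

Request:
apply_moves([
  [-1,[0,0,0],-0.1],
  [-1,[0,0,0],-0.14],
  [-1,[0,0,0],-0.14],
  [-1,[0,0,0],-0.14],
  [-1,[0,0,0],-0.14],
  [-1,[0,0,0],-0.14],
  [-1,[0,0,0],-0.1],
  [-1,[0,0,0],0],
])

```text
time_s: 10.1
tool_pos: [0.5599, -0.2158, 0.1145]
eef_rot: [-3.14, 0.002, 1.962]
wrist_force: [-6.3, -6.1, 8.8]
width: 0.597
grip_force: 71.7
```

```bash
python3 st.py
```

```text
10.1 [ 0.55989971 -0.21579946  0.11447825] 1.961886688660805 -0.8340178357341334 0.5965692491828566 71.7362630367279 F [-6.32265724 -6.13415959  8.76631765] M [-1.06094256  1.34593896  0.19910187]
```

Request:
apply_moves([
  [-1,[0,0,0],-0.12],
  [-1,[0,0,0],-0.14],
  [-1,[0,0,0],-0.14],
  [-1,[0,0,0],0],
])

```text
time_s: 10.5
tool_pos: [0.5595, -0.2158, 0.1145]
eef_rot: [-3.14, 0.002, 1.561]
wrist_force: [-9.3, -5.3, 11.2]
width: 0.599
grip_force: 71.9
```

```bash
python3 st.py
```

```text
10.5 [ 0.55948575 -0.21578201  0.1144501 ] 1.5605218622863202 -0.43265521792162004 0.5986783323917022 71.89440250396729 F [-9.26437247 -5.31852133 11.16412837] M [-1.1177335   1.71124835  0.14864012]
```

Request:
apply_moves([
  [-1,[0,0,0],-0.12],
  [-1,[0,0,0],-0.12],
  [-1,[0,0,0],-0.1],
  [-1,[0,0,0],0],
])

```text
time_s: 10.9
tool_pos: [0.5592, -0.2156, 0.1144]
eef_rot: [-3.14, 0.002, 1.222]
wrist_force: [-11.3, -6.2, 12.2]
width: 0.597
grip_force: 71.9
```

```bash
python3 st.py
```

```text
10.9 [ 0.55923113 -0.21564563  0.11443839] 1.2221148339642336 -0.0941589785665832 0.5974235104761026 71.93082332611084 F [-11.3418723   -6.23772616  12.17254664] M [-0.93153289  1.97713276  0.21076051]
```

Request:
apply_moves([
  [-1,[0,0,0],-0.1],
  [-1,[0,0,0],-0.1],
  [-1,[0,0,0],0],
])

```text
time_s: 11.2
tool_pos: [0.5591, -0.2156, 0.1144]
eef_rot: [-3.14, 0.003, 1.022]
wrist_force: [-13.0, -4.4, 12.8]
width: 0.596
grip_force: 71.9
```

```bash
python3 st.py
```

```text
11.2 [ 0.55908461 -0.2155623   0.11442416] 1.0223120511735253 0.10568422867434901 0.5963695666656151 71.85788869857788 F [-13.01710474  -4.43928199  12.76848591] M [-0.88156784  2.1302582   0.2970052 ]
```

Request:
apply_moves([
  [-1,[0,0,0],-0.1],
  [-1,[0,0,0],0],
])

```text
time_s: 11.4
tool_pos: [0.559, -0.2155, 0.1144]
eef_rot: [-3.141, 0.003, 0.923]
wrist_force: [-12.3, -5.7, 12.5]
width: 0.599
grip_force: 71.8
```

```bash
python3 st.py
```

```text
11.4 [ 0.55904109 -0.21554457  0.11441194] 0.9225412976790113 0.2054312040841762 0.5992554980802149 71.84122681617737 F [-12.31092489  -5.66908538  12.48592037] M [-0.80905851  2.11430231  0.40779948]
```

Request:
apply_moves([
  [-1,[0,0,0],-0.06],
  [-1,[0,0,0],0],
])

```text
time_s: 11.6
tool_pos: [0.559, -0.2155, 0.1144]
eef_rot: [-3.141, 0.003, 0.864]
wrist_force: [-13.1, -5.7, 13.1]
width: 0.603
grip_force: 71.8
```

```bash
python3 st.py
```

```text
11.6 [ 0.55900798 -0.21549115  0.11442862] 0.8639795307187281 0.26405215232480617 0.6027256965999689 71.84414863586426 F [-13.10162105  -5.69318692  13.07199278] M [-0.82208065  2.1695953   0.41058301]
```

Request:
apply_moves([
  [-1,[0,0,0],-0.06],
  [-1,[0,0,0],0],
])

```text
time_s: 11.8
tool_pos: [0.559, -0.2155, 0.1144]
eef_rot: [-3.141, 0.003, 0.804]
wrist_force: [-13.1, -5.6, 13.2]
width: 0.597
grip_force: 71.9
```

```bash
python3 st.py
```

```text
11.8 [ 0.55896638 -0.21546802  0.11439054] 0.8039415858935177 0.32406942611014355 0.5969969931064215 71.89155578613281 F [-13.14026846  -5.55396811  13.20145637] M [-0.72549315  2.17943129  0.39734611]
```

Request:
apply_moves([
  [-1,[0,0,0],-0.06],
  [-1,[0,0,0],0],
])

```text
time_s: 12.0
tool_pos: [0.559, -0.2154, 0.1144]
eef_rot: [-3.141, 0.003, 0.743]
wrist_force: [-12.9, -4.7, 12.9]
width: 0.599
grip_force: 72.1
```

```bash
python3 st.py
```

```text
12.0 [ 0.55895188 -0.21542461  0.1143983 ] 0.743321798552216 0.38453350495921895 0.5991576094954867 72.10248112678528 F [-12.85391418  -4.69900661  12.86728075] M [-0.75205622  2.28058525  0.04898336]
```

Request:
apply_moves([
  [-1,[0,0,0],-0.06],
  [-1,[0,0,0],0],
])

```text
time_s: 12.2
tool_pos: [0.5589, -0.2154, 0.1144]
eef_rot: [-3.141, 0.003, 0.683]
wrist_force: [-11.9, -3.8, 12.7]
width: 0.598
grip_force: 72.1
```

```bash
python3 st.py
```

```text
12.2 [ 0.55893967 -0.21541722  0.11440728] 0.6831099265967677 0.44463779912261603 0.5981182056172982 72.11017370223999 F [-11.85525007  -3.79993225  12.72278852] M [-0.7564376   2.23781846  0.00445858]
```

Request:
apply_moves([
  [-1,[0,0,0],-0.08],
  [-1,[0,0,0],0],
])

```text
time_s: 12.4
tool_pos: [0.5589, -0.2154, 0.1144]
eef_rot: [-3.141, 0.003, 0.603]
wrist_force: [-12.7, -3.4, 13.1]
width: 0.598
grip_force: 72.1
```

```bash
python3 st.py
```

```text
12.4 [ 0.55889243 -0.21537128  0.1143884 ] 0.6028002895850249 0.5250653066060684 0.5984560848057898 72.1043336391449 F [-12.6783766   -3.39430162  13.12044233] M [-0.68142266  2.25685404  0.1020338 ]
```

Request:
apply_moves([
  [-1,[0,0,0],-0.1],
  [-1,[0,0,0],0],
])

```text
time_s: 12.6
tool_pos: [0.5589, -0.2153, 0.1144]
eef_rot: [-3.141, 0.003, 0.502]
wrist_force: [-12.7, -3.8, 13.3]
width: 0.598
grip_force: 72.1
```

```bash
python3 st.py
```

```text
12.6 [ 0.55885192 -0.21532855  0.11437955] 0.5024759479758218 0.6255114376888119 0.5976773211361918 72.13708519935608 F [-12.69424511  -3.83981398  13.28629464] M [-0.68943104  2.28411679  0.35591602]
```

The torque fell to 0 and then returned to 0.36 N m, so there has been one click. I release here.

Request:
apply_moves([
  [0.4,[0,0,0],0],
  [1,[0,0,0],0],
  [1,[0,0,0],0],
  [1,[0,0,0],0],
  [1,[0,0,0],0],
  [1,[0,0,0.015],0],
  [1,[0,0,0.03],0],
  [1,[0,0,0.035],0],
  [1,[0,0,0.03],0],
  [1,[0,0,0.01],0],
  [1,[0,0,0],0],
  [1,[0,0,0],0],
])

```text
time_s: 13.8
tool_pos: [0.5598, -0.2143, 0.2323]
eef_rot: [-3.14, 0.001, 0.505]
wrist_force: [-0.4, 0.4, -0.5]
width: 0.999
grip_force: 0.0
```

```bash
python3 st.py
python3 - <<'E'
from h import *
b=robot.read_camera("scene")
cv2.imwrite("pics/c3.png",cv2.resize(b[130:270,120:300],None,fx=4,fy=4,interpolation=cv2.INTER_CUBIC))
E
```

```text
13.8 [ 0.55981202 -0.21431605  0.23228054] 0.5048470763029926 0.622691166495397 0.9994432423516005 0.0 F [-0.4312363   0.39831392 -0.492561  ] M [ 0.02981782 -0.03061736  0.00952462]
```

View pics/c3.png

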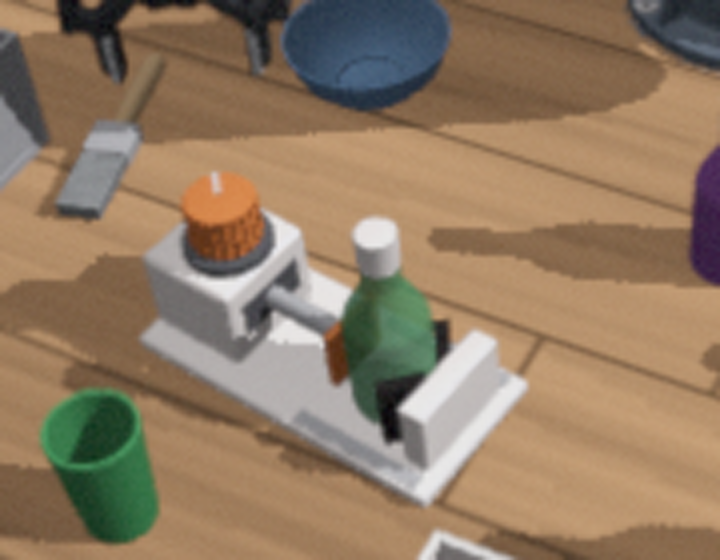

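The bottle at crop (390,340) stands upright and home in the V, with the jaw at (336,352) pressed against it, and the gripper is clear above the knob.

```bash
python3 -c "
from plant import robot
print(robot.job_done())"
```

```text
the job is handed in; nothing more can be done
None
```

The green bottle is upright and clamped in the stand; I stopped turning the knob after one ratchet click, let it go, and handed the job in at about 14 s (no verdict was returned).

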